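Release the swing bolt of a sample chamber lid

TASK

Free the lid of the black sample chamber: unscrew its wing nut until the nut's foot is clear of the lug's raised rim, then swing the eyebolt out of the slot and down until it bears firmly on the sprung buffer of its stop, and leave it lying there. How far the nut must be unscrewed and how high the stop is set differ each time, so feel for both: never lever the bolt hard against the lug, do not ram the stop, and leave the other things on the bench alone.

Things in the scene. Friction and masses are not known exactly. Their poses are not given: they have to be found in the camera images.
- chamber: black sample chamber, 160 (x) x 190 (y) x 113 mm high with its flat lid, fixed upright on the bench; origin on the bench under its centre. Its x points horizontally out of the wall that carries the eyebolt, y along the pivot pin, z up. On the lid a round window flange, 68 mm across, 8 mm high, centred 10 mm to -x of the origin.
- pivot (a point): centre of the eyebolt's horizontal pivot pin, 65 mm above the bench, 105 mm from the chamber's centre (25 mm out from its wall); axes as chamber
- lug: slotted aluminium lug on the lid's edge, straight above the pivot, 44 mm wide along y, ending 15 mm out from the pivot axis; origin and axes as chamber. Its 12 mm slot opens outward (+x). A raised rim 7 mm high round a recess is its highest part: the rim's top is 60 mm above the pivot (125 mm above the bench, 12 mm above the lid).
- eyebolt: steel eyebolt, round 8 mm shank hinged at the pivot (origin there); z along the shank to its free end, y the pivot axis. Carries the wing nut. Starts upright in the slot. Its stiff hinge (about 0.17 N m, some 2 N near the free end) holds it wherever it is left.
- swing (a joint): angle of the eyebolt from upright, rad: 0 in the slot, growing as it swings outward (chamber +x) and down; limit 1.6; the lug is left behind by 0.3
- bolt_end (a point): tip of the eyebolt's free end, on its axis, 112 mm from the pivot; axes as eyebolt. Bare 8 mm shank sticks out above the wings: 27 mm of it with the nut screwed down, 19 mm with the nut unscrewed all the way.
- wings (a point): middle of the wing nut, on the bolt's axis, z along the bolt; 73.5 mm from the pivot when screwed down. The wings form a flat bar 50 mm long (point x), 10 mm thick (point y), from about 7 mm below to 7 mm above this point, 11 mm above at the ends. Below them a hub 18 mm across, then a flange 24 mm across and 3 mm thick whose underside is 13.5 mm below this point.
- nut_turn (a joint): turn of the wing nut, rad: 0 screwed down, growing as it is unscrewed (anticlockwise from above), rising 1.91 mm per rad (coarse thread); stops at 4.0 and cannot come off. Turns stiffly, 0.12 N m. Its foot, a spigot 18 mm across under the flange, unseen in the rim's recess, is 2.5 to 4.5 mm long: clear of the rim at 1.3 to 2.4 rad. Until then the bolt, pulled outward, is caught after 2 to 3 mm at the nut.
- stop: dark steel arm reaching out from the chamber below the bolt, with an upright set screw and on it a sprung rubber buffer 10 mm across, 41 mm out from the pivot axis. Origin, axes as chamber. The screw's height differs between chambers: buffer top 3 to 16 mm above the pivot, so the shank meets it at a swing of 1.1 to 1.4 rad. It yields 2.5 mm at 3 N per mm, then is solid.
- solvent: amber bottle, 60 mm across, 130 mm high, origin under its centre; to be left alone
- slide_tray: open white tray 100 x 140 x 30 mm, origin under its centre; to be left alone
- screwdriver: black-handled screwdriver 180 mm long lying on the bench; to be left alone
- beaker: white cup 60 mm across, 70 mm high; to be left alone

How it is judged:
On the way, in this order (a step that is already met when the one before it is completed fails the run):
1. the wing nut is unscrewed by a good part of a turn with the bolt still in the slot (value of joint nut_turn above 1.2 rad and value of joint swing below 0.1 rad), for 0.1 s.
2. the eyebolt is swung out of the slot (value of joint swing above 0.7 rad), for 0.1 s.
3. the eyebolt bears on the stop's buffer (contact force between eyebolt and stop above 1 N), for 0.1 s.
At the end, for the whole second after the job is handed in: the wing nut is unscrewed (more than 1.2 rad), and the eyebolt lies at rest, let go, swung out by more than 1.0 rad and bearing on the buffer of its stop with more than 0.5 N (value of joint swing above 1 rad and contact force between eyebolt and stop above 0.5 N and value of joint nut_turn above 1.2 rad and angular speed of eyebolt below 0.1 rad/s); the robot touches nothing.
It fails at once if the bolt or nut is levered against the lug with more than 25 N (contact force between eyebolt and lug above 25 N).
It fails at once if the bolt is rammed onto its stop with more than 25 N (contact force between eyebolt and stop above 25 N).
It fails at once if the bottle, tray, screwdriver or cup is disturbed by more than 15 mm (distance of any of solvent, slide_tray, screwdriver, beaker from where it was at the start of the episode above 0.015 m).
It also fails if it takes over 69 s, if anything falls off the work surface, if the arm or the gripper's body presses on something with over 40 N, if the wrist force passes 120 N, or if a joint passes its speed limit or range.

ROBOT

A 7-joint arm with a two-finger parallel gripper is mounted at the origin on the work surface. World frame = base frame: x ahead of the robot, y to its left, z up, the work surface at z = 0. Lengths are in m, angles in rad, forces in N, time in s.
With the tool pointing down it reaches from about 0.4 to 0.85 m from the base axis. Payload 10.4 kg.
Tool frame: the origin (TCP) lies between the finger pads; the fingertips stand ahead of it and the grasp point (between the pads) lies 5 mm behind it (manip.tip_extent is the z of the fingertips in the tool frame, in m); z points along the fingers, y is the line along which they close (so a half turn about z gives the same grasp; the last joint's range is limited). The gripper opens to 85 mm and grips with 20 to 120 N. Pads are 22 mm wide; open, the fingers measure 114 mm over their backs; the gripper's body (76 mm by 85 mm) begins 54 mm behind the grasp point. The pads swing forward as they close: fully open they stand 13 mm farther back than shut.
Start: joints at [1.252, 0.332, -0.065, 1.46, 0.022, 1.35, -0.088], TCP at [0.182, -0.598, 0.245] pointing down, gripper open.
Joint ranges: [-2.6, 2.6], [-0.5, 2.12], [-1.47, 1.34], [0.16, 2.42], [-1.27, 4.41], [0.06, 2.06], [-2.6, 2.6]. Speed limits (rad/s): [2.22, 2.22, 2.79, 2.79, 3.14, 3.14, 3.14].

INTERFACE

Orientations are given as a unit quaternion [x, y, z, w].
In Python, from workcell import status, viewer, manip gives the robot as it stands.
- The arm moves only by the tool play_rows, never from a script. Its argument "plan" is one flat list of numbers, 7 for each row, row after row: the turn, a rotation vector about the tool's x, y, z in degrees, then the shift along the tool's x, y, z in m, then the opening, from 0 (shut) to 1 (fully open). In form: [ax, ay, az, dx, dy, dz, grip, ax, ay, az, dx, dy, dz, grip, ...]. A call has 1 to 20 rows; each row is the pose to reach, as a shift and turn from the pose commanded when the call began, along the tool's axes at that moment; what a row does not reach only later rows make up. A row lasts 1/8 s, in which the tool goes at most 62.5 mm and 10.7 degrees, less where a joint would pass 70% of its speed; a pose out of reach is approached as far as the arm can. A call with a gripper value outside its range is refused whole. The fingers move at their own pace and stop on an object; "squeeze" is the grip in N (left out, the last holds). Time passes only in rows, so rows that repeat a pose let the fingers close. It gives the time, the measured TCP pose, the force, the opening and the grip force at its end, in the units of the state.
- status.get_obs(): the state, without advancing time (a new reading comes with each control period).
- viewer.camera(name): name is "scene" or "top"; returns the picture (420x560x3 uint8, red, green, blue); there is no depth.
- viewer.camera_model(name): a dict with "fx", "fy", "cx", "cy" (pixels), "R" (3x3) and "t" (3): a world point X has camera coordinates R X + t. Camera axes: x right, y down, z forward; pixel columns grow to the right and rows downward; lengths in m; the calibration is good to about 2 mm. A picture is of the moment at which its call begins. camera_model takes no time and is no camera call.
- manip.hand_in(): hands the job in; it is judged then, once.
The state is a dict: "clock": time; "joint_pos": joint angles; "joint_velocities": joint speeds; "tau": joint torques, N m; "position": TCP position; "ee_rot": TCP orientation; "ft_force": force on the tool from outside, world axes, zero at the start; "torque": the same for the moment, N m; "grip_width": opening from 0.0 (shut) to 1.0 (fully open); "grasp_force": force on a finger pad.
Only numpy, scipy, OpenCV 4.12 (cv2) and the standard library are available. Lean on these libraries where they do the work, as an engineer would, in place of code of your own. Each camera call takes 0.05 s, during which the arm holds its last target. There are 200 camera calls.

## Working session

There is one attempt and no reset: what is moved stays moved. The work goes in short steps, Python scripts to look and compute and a tool call to move; the robot and the scene stay as the last step left them, time stands still between calls to the robot, and variables do not carry over. Pictures are saved under pics/ and viewed, at most 10 in all, crops included, and the job is handed in when it is done.

Besides the shell and the picture viewer there is one more tool, called by a JSON object that holds its "op" and its "data", one argument or row to a line. play_rows: Moves the arm, as the interface text tells. Its arguments: {"type":"object","properties":{"plan":{"type":"array","items":{"type":"number"}},"squeeze":{"type":"number"}},"required":["plan"]}

```bash
mkdir -p pics; ls; python3 - <<'E'
from workcell import status, viewer, manip
import cv2
for n in("scene","top"):
    cv2.imwrite(f"pics/{n}0.png",viewer.camera(n)[:,:,::-1])
    m=viewer.camera_model(n);print(n,m)
print(status.get_obs(),manip.tip_extent)
E
```

```text
pics
scene {'fx': 482.35596354301936, 'fy': 482.35596354301936, 'cx': 272.41116396641013, 'cy': 212.75371773996912, 'R': array([[ 0.71206281,  0.70188115,  0.01814961],
       [ 0.41877395, -0.4038164 , -0.81336381],
       [-0.56355561,  0.58676671, -0.58147219]]), 't': array([-0.37378596, -0.13184724,  1.56140281])}
top {'fx': 386.9242732852459, 'fy': 386.9242732852459, 'cx': 278.4562262183249, 'cy': 208.987681101995, 'R': array([[-0.01304203, -0.99987914,  0.00846248],
       [-0.98218388,  0.01122358, -0.18758695],
       [ 0.1874693 , -0.01075822, -0.98221155]]), 't': array([-0.00956623,  0.5550806 ,  1.05804787])}
{'clock': 0.1, 'joint_pos': array([ 1.25238736,  0.3327479 , -0.06467922,  1.4608356 ,  0.0216402 ,
        1.34988821, -0.08848189]), 'joint_velocities': array([-0.00037439, -0.00179194,  0.00020983, -0.00104565,  0.00144087,
       -0.00082138,  0.00023035]), 'tau': array([ 1.44730508e-03, -6.26749563e+01,  4.93234210e-02, -3.92428529e+01,
        1.63214200e-02,  6.99683427e-03, -1.87677458e-06]), 'position': array([ 0.18208241, -0.59757225,  0.24464377]), 'ee_rot': array([ 9.89079964e-01,  1.47378677e-01, -1.36035142e-04, -5.75664559e-04]), 'ft_force': array([ 0.15091751, -0.05883734,  0.40291148]), 'torque': array([ 0.00107926, -0.02790337,  0.01868253]), 'grasp_force': 0.0, 'grip_width': 1.0005063681906685} 0.014
```

View pics/scene0.png

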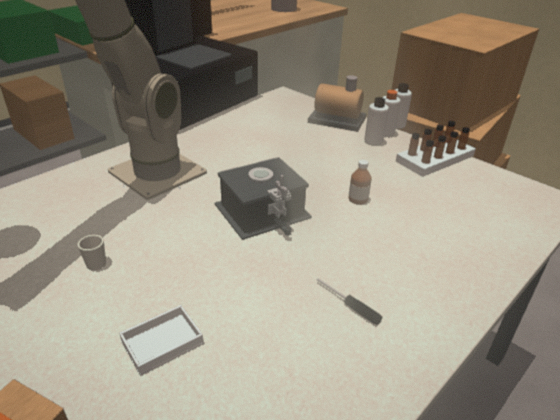

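View pics/top0.png

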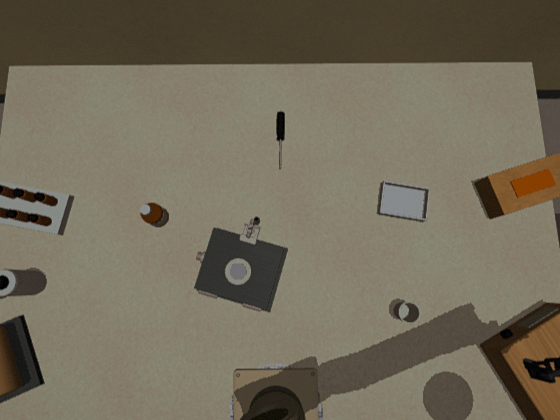

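The scene view shows the chamber near (262,195) with the lug at about (280,200). In the top view its window is near (238,271) and the lug and bolt are near (252,226). I'll enlarge both around the lug.

```bash
cat > h.py <<'E'
import numpy as np, cv2
from workcell import status, viewer, manip
def ray(n,u,v):
    m=viewer.camera_model(n);R,t=m["R"],m["t"]
    return -R.T@t, R.T@np.array([(u-m["cx"])/m["fx"],(v-m["cy"])/m["fy"],1])
def onz(n,u,v,z):
    c,d=ray(n,u,v);return c+d*(z-c[2])/d[2]
def proj(n,X):
    m=viewer.camera_model(n);p=m["R"]@np.array(X)+m["t"];return np.array([m["fx"]*p[0]/p[2]+m["cx"],m["fy"]*p[1]/p[2]+m["cy"]])
def tri(a,b):
    (c1,d1),(c2,d2)=ray("scene",*a),ray("top",*b)
    s=np.linalg.lstsq(np.c_[d1,-d2],c2-c1,rcond=None)[0]
    p,q=c1+s[0]*d1,c2+s[1]*d2;return (p+q)/2,np.linalg.norm(p-q)
E
python3 - <<'E'
import cv2,numpy as np
from h import *
a=cv2.imread("pics/scene0.png")[150:240,205:325];b=cv2.imread("pics/top0.png")[200:320,185:295]
a=cv2.resize(a,None,fx=5,fy=5,interpolation=cv2.INTER_CUBIC);b0=b
b=cv2.resize(b0[5:55,20:100],None,fx=9,fy=9,interpolation=cv2.INTER_CUBIC)
cv2.imwrite("pics/c1.png",cv2.convertScaleAbs(a,alpha=1.8));cv2.imwrite("pics/c2.png",b)
t=cv2.imread("pics/top0.png");g=t.max(2)
m=((g<85)).astype(np.uint8);m[:190]=0;m[330:]=0;m[:,:180]=0;m[:,300:]=0
n,l,s,c=cv2.connectedComponentsWithStats(m);k=1+s[1:,4].argmax()
cs=max(cv2.findContours((l==k).astype(np.uint8),0,2)[0],key=cv2.contourArea)
r=cv2.minAreaRect(cs);bx=cv2.boxPoints(r);print(r);P=np.array([onz("top",*p,.113) for p in bx]);print(P)
print(np.linalg.norm(P-np.roll(P,1,0),axis=1),P.mean(0)); print(onz("top",238,271,.121))
E
```

```text
((240.31130981445312, 269.1603698730469), (79.53176879882812, 66.89459228515625), 15.945394515991211)
[[ 0.33030835  0.20974752  0.113     ]
 [ 0.4987485   0.16529667  0.113     ]
 [ 0.43763994 -0.03901342  0.113     ]
 [ 0.27252451  0.0113037   0.113     ]]
[0.20668556 0.17420667 0.21325307 0.17261205] [0.38480532 0.08683362 0.113     ]
[0.37842094 0.09204893 0.121     ]
```

View pics/c1.png

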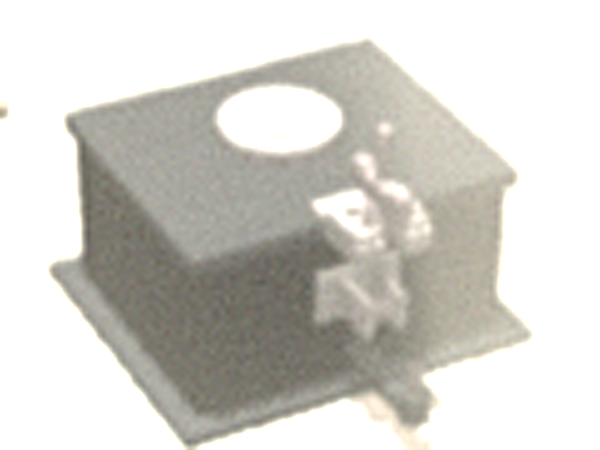

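View pics/c2.png

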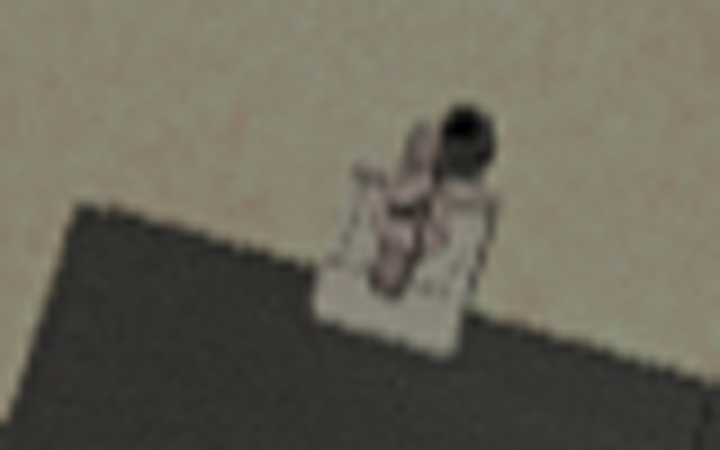

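The lid's front edge in the top view runs through crop (80,205) to (715,380). The wing bar runs from crop (422,125) to (388,290), and the buffer is the dark disc at (467,135). In the scene crop the bolt tip is near (385,128), with the wing ends at (365,165) and (412,215).

```bash
python3 - <<'E'
from h import *
f=lambda x,y:(x/9+205-.5,y/9+205-.5)
s=lambda x,y:(x/5+205-.5,y/5+150-.5)
a=onz("top",*f(80,205),.113);b=onz("top",*f(715,380),.113);d=a-b;yaw=np.arctan2(-d[0],d[1]);print("yaw",np.degrees(yaw),a,b,np.linalg.norm(d))
ws={}
for n,roi in(("top",(225,255,258,285)),("scene",(246,275,165,182))):
    im=cv2.imread(f"pics/{n}0.png").max(2);u0,u1,v0,v1=roi
    t=cv2.threshold(im[v0:v1,u0:u1],0,255,cv2.THRESH_OTSU)[1];n_,l,st,c=cv2.connectedComponentsWithStats(t)
    k=1+st[1:,4].argmax();ws[n]=c[k]+[u0,v0];print(n,ws[n],st[k],onz(n,*ws[n],.121))
W,e=tri(ws["scene"],ws["top"]);print("win",W,e)
W=onz("top",*ws["top"],.121)
x=np.array([np.cos(yaw),np.sin(yaw),0]);
for Wn in (W,onz("scene",*ws["scene"],.121)):
    P=Wn+.115*x;P[2]=.065;print("pivot",P)
    for z in(.177,.1385):
        Q=P.copy();Q[2]=z
        print(z,(proj("top",Q)+.5-205)*9,(proj("scene",Q)+.5-[205,150])*5)
    Q=P+.041*x;Q[2]=.075;print("buffer",(proj("top",Q)+.5-205)*9)
A=onz("top",*f(422,130),.149);B=onz("top",*f(388,285),.149);print("wing",A,B,np.linalg.norm(A-B),np.degrees(np.arctan2(*(A-B)[1::-1])))
A=onz("scene",*s(362,160),.147);B=onz("scene",*s(416,225),.145);print("wing sc",A,B,np.linalg.norm(A-B),np.degrees(np.arctan2(*(A-B)[1::-1])))
print("tip",onz("scene",*s(385,128),.177))
from scipy.spatial.transform import Rotation as Ro
o=status.get_obs();print(Ro.from_quat(o["ee_rot"]).as_matrix().round(3))
E
```

```text
yaw -16.114177037454443 [0.49542333 0.15954053 0.113     ] [ 0.44096065 -0.02897476  0.113     ] 0.19622486989355561
top [237.55090909 271.12      ] [  0   0  26  27 550] [0.37812671 0.09321704 0.121     ]
scene [260.36153846 173.30769231] [  3   2  24  14 260] [0.38142855 0.09505566 0.121     ]
win [0.37932341 0.09465067 0.1200483 ] 0.0035436138552068872
pivot [0.48860841 0.06129852 0.065     ]
0.177 [395.15893084 192.74122874] [379.85596692 126.44776917]
0.1385 [404.13511711 211.88176327] [377.77180576 190.70432455]
buffer [454.22006463 114.29534821]
pivot [0.49191026 0.06313714 0.065     ]
0.177 [388.61025352 181.14724312] [387.09080609 127.59341176]
0.1385 [397.82546147 200.70902849] [384.87478863 191.86979257]
buffer [448.28965806 103.89718637]
wing [0.51094547 0.0554746  0.149     ] [0.46603624 0.06521284 0.149     ] 0.04595293747556557 -12.23475180491853
wing sc [0.47155904 0.066914   0.147     ] [0.53076575 0.04471494 0.145     ] 0.0632632058777537 159.44688542054274
tip [0.49145389 0.0620857  0.177     ]
[[ 0.957  0.292 -0.   ]
 [ 0.292 -0.957  0.001]
 [-0.    -0.001 -1.   ]]
```

Two views agree on the pivot at about (0.490, 0.062), chamber yaw about -16°, with the wing bar nearly along chamber x. Next I move above the nut.

{"op": "play_rows", "data": {
  "plan": [0, 0, 10, 0.122, -0.135, 0, 0.6, 0, 0, 20, 0.244, -0.27, 0, 0.6, 0, 0, 33, 0.366, -0.405, 0, 0.6, 0, 0, 33, 0.4875, -0.5417, 0, 0.6, 0, 0, 33, 0.4875, -0.5417, 0, 0.6, 0, 0, 33, 0.4875, -0.5417, 0, 0.6, 0, 0, 33, 0.4875, -0.5417, 0, 0.6, 0, 0, 33, 0.4875, -0.5417, 0, 0.6, 0, 0, 33, 0.4875, -0.5417, 0, 0.6, 0, 0, 33, 0.4875, -0.5417, 0, 0.6, 0, 0, 33, 0.4875, -0.5417, 0, 0.6, 0, 0, 33, 0.4875, -0.5417, 0, 0.6, 0, 0, 33, 0.4875, -0.5417, 0, 0.6, 0, 0, 33, 0.4875, -0.5417, 0, 0.6, 0, 0, 33, 0.4875, -0.5417, 0, 0.6, 0, 0, 33, 0.4875, -0.5417, 0, 0.6, 0, 0, 33, 0.4875, -0.5417, 0, 0.6, 0, 0, 33, 0.4875, -0.5417, 0, 0.6],
  "squeeze": 30
}}

```text
clock: 2.35
position: [0.4906, 0.0622, 0.2454]
ee_rot: [0.99, -0.14, 0.0, 0.0]
ft_force: [0.3, 0.3, 1.2]
grip_width: 0.598
grasp_force: 0.0
```

```bash
python3 - <<'E'
from h import *
from scipy.spatial.transform import Rotation as Ro
o=status.get_obs();print(o["clock"],o["position"],o["joint_pos"].round(3),o["ft_force"],Ro.from_quat(o["ee_rot"]).as_matrix().round(3))
E
```

```text
2.35 [0.49061702 0.06219573 0.24537374] [ 0.501  0.1   -0.754  1.764  0.071  1.305 -2.121] [0.32563815 0.30582817 1.16712776] [[ 0.961 -0.277  0.   ]
 [-0.277 -0.961 -0.   ]
 [ 0.     0.    -1.   ]]
```

The wrist has plenty of range for unscrewing. I'll descend and grip the wings.

{"op": "play_rows", "data": {
  "plan": [0, 0, 0, 0, 0, 0.04, 0.4, 0, 0, 0, 0, 0, 0.07, 0.4, 0, 0, 0, 0, 0, 0.09, 0.4, 0, 0, 0, 0, 0, 0.097, 0.4, 0, 0, 0, 0, 0, 0.097, 0.4, 0, 0, 0, 0, 0, 0.097, 0.25, 0, 0, 0, 0, 0, 0.097, 0.15, 0, 0, 0, 0, 0, 0.097, 0.05, 0, 0, 0, 0, 0, 0.097, 0.05, 0, 0, 0, 0, 0, 0.097, 0.05, 0, 0, 0, 0, 0, 0.097, 0.05],
  "squeeze": 30
}}

```text
clock: 3.72
position: [0.4909, 0.0616, 0.1488]
ee_rot: [0.99, -0.14, 0.0, 0.001]
ft_force: [-2.3, -5.4, 5.6]
grip_width: 0.107
grasp_force: 34.9
```

```bash
python3 - <<'E'
from h import *
o=status.get_obs();print(o["clock"],o["position"],o["ft_force"],o["torque"],o["grip_width"])
a=viewer.camera("scene")[120:220,215:345,::-1];b=viewer.camera("top")[180:280,190:310,::-1]
cv2.imwrite("pics/g1.png",cv2.resize(np.hstack([cv2.convertScaleAbs(a,alpha=1.5),b]),None,fx=3.2,fy=3.2,interpolation=cv2.INTER_CUBIC))
E
```

```text
3.725 [0.4908632  0.06157013 0.14879909] [-2.27810662 -5.39847813  5.62573296] [-1.06281875  0.50679318  0.04802681] 0.107066610713537
```

View pics/g1.png

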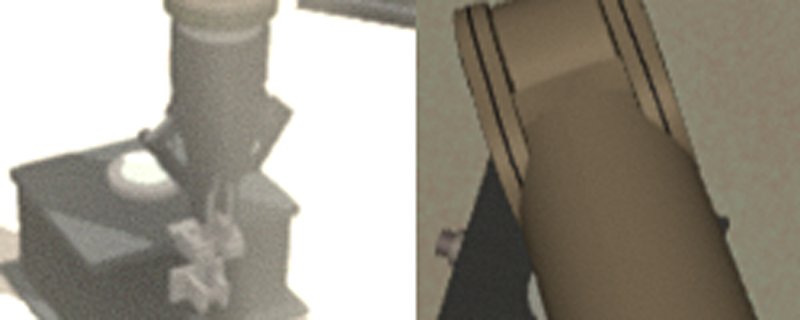

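The picture shows the fingers closed on the wings, and the 9 mm opening fits the 10 mm bar. The small side load shows about 1 mm offset in y, so I correct for that and start unscrewing.

{"op": "play_rows", "data": {
  "plan": [0, 0, -5, 0, 0.0006, -0.0006, 0.05, 0, 0, -13, 0, 0.001, -0.0008, 0.05, 0, 0, -21, 0, 0.001, -0.001, 0.05, 0, 0, -29, 0, 0.001, -0.0013, 0.05, 0, 0, -37, 0, 0.001, -0.0016, 0.05, 0, 0, -45, 0, 0.001, -0.0018, 0.05, 0, 0, -45, 0, 0.001, -0.0018, 0.05]
}}

```text
clock: 4.7
position: [0.4907, 0.0613, 0.1505]
ee_rot: [0.968, 0.249, 0.0, 0.0]
ft_force: [0.1, -2.3, 4.0]
grip_width: 0.105
grasp_force: 34.7
```

```bash
cat > s.py <<'E'
from h import *
from scipy.spatial.transform import Rotation as Ro
o=status.get_obs();M=Ro.from_quat(o["ee_rot"]).as_matrix()
print(o["clock"],o["position"].round(4),"F",o["ft_force"].round(1),"Ftool",(M.T@o["ft_force"]).round(1),"T",o["torque"].round(2),"w",round(o["grip_width"],3),"yaw",np.degrees(np.arctan2(M[1,0],M[0,0])).round(1),"q7",o["joint_pos"][6].round(2));print(M.round(3))
E
python3 s.py
```

```text
4.7 [0.4907 0.0613 0.1505] F [ 0.1 -2.3  4. ] Ftool [-1.   2.1 -4. ] T [-0.38  0.1   0.1 ] w 0.105 yaw 28.9 q7 -1.42
[[ 0.876  0.483  0.001]
 [ 0.483 -0.876 -0.   ]
 [ 0.001  0.    -1.   ]]
```

{"op": "play_rows", "data": {
  "plan": [0, 0, -9, 0, 0.0003, -0.0005, 0.05, 0, 0, -18, 0, 0.0003, -0.0008, 0.05, 0, 0, -27, 0, 0.0003, -0.0011, 0.05, 0, 0, -36, 0, 0.0003, -0.0014, 0.05, 0, 0, -45, 0, 0.0003, -0.0017, 0.05, 0, 0, -54, 0, 0.0003, -0.002, 0.05, 0, 0, -54, 0, 0.0003, -0.002, 0.05]
}}

```text
clock: 5.58
position: [0.4906, 0.0613, 0.1523]
ee_rot: [0.75, 0.661, 0.0, 0.0]
ft_force: [-1.1, -1.2, 3.8]
grip_width: 0.105
grasp_force: 34.6
```

```bash
python3 s.py
```

```text
5.575 [0.4906 0.0613 0.1523] F [-1.1 -1.2  3.8] Ftool [-1.3 -0.9 -3.8] T [-0.25  0.25  0.11] w 0.105 yaw 82.7 q7 -0.52
[[ 0.126  0.992  0.   ]
 [ 0.992 -0.126  0.   ]
 [ 0.     0.    -1.   ]]
```

{"op": "play_rows", "data": {
  "plan": [0, 0, -9, 0, 0, -0.0004, 0.05, 0, 0, -18, 0, 0, -0.0007, 0.05, 0, 0, -27, 0, 0, -0.001, 0.05, 0, 0, -36, 0, 0, -0.0013, 0.05, 0, 0, -45, 0, 0, -0.0016, 0.05, 0, 0, -55, 0, 0, -0.0019, 0.05, 0, 0, -55, 0, 0, -0.0019, 0.05]
}}

```text
clock: 6.45
position: [0.4906, 0.0612, 0.1541]
ee_rot: [0.361, 0.932, 0.0, 0.0]
ft_force: [-0.6, -1.2, 4.9]
grip_width: 0.106
grasp_force: 34.7
```

```bash
python3 s.py
```

```text
6.45 [0.4906 0.0612 0.1541] F [-0.6 -1.2  4.9] Ftool [-0.4 -1.3 -4.9] T [-0.44  0.21  0.11] w 0.106 yaw 137.6 q7 0.38
[[-0.739  0.674  0.   ]
 [ 0.674  0.739  0.   ]
 [-0.     0.    -1.   ]]
```

The nut is turned about 2.65 rad, past the 2.4 rad worst case, and the bolt axis is confirmed at (0.4906, 0.0612). Now I release, lift, and turn the tool so the fingers straddle the bare shank along chamber x.

{"op": "play_rows", "data": {
  "plan": [0, 0, 0, 0, 0, 0, 0.3, 0, 0, 0, 0, 0, 0, 0.6, 0, 0, 0, 0, 0, 0, 0.6, 0, 0, 0, 0, 0, -0.025, 0.6, 0, 0, 0, 0, 0, -0.05, 0.6, 0, 0, 10, 0, 0, -0.05, 0.6, 0, 0, 20, 0, 0, -0.05, 0.6, 0, 0, 30, 0, 0, -0.05, 0.6, 0, 0, 40, 0, 0, -0.05, 0.6, 0, 0, 50, 0, 0, -0.05, 0.6, 0, 0, 60, 0, 0, -0.05, 0.6, 0, 0, 63.6, 0, 0, -0.05, 0.6, 0, 0, 63.6, 0, 0, -0.035, 0.6, 0, 0, 63.6, 0, 0, -0.018, 0.6, 0, 0, 63.6, 0, 0, -0.018, 0.6]
}}

```text
clock: 8.32
position: [0.4893, 0.0611, 0.1701]
ee_rot: [0.797, 0.605, -0.001, -0.001]
ft_force: [-0.4, -0.0, 0.3]
grip_width: 0.599
grasp_force: 0.0
```

```bash
python3 s.py; python3 - <<'E'
from h import *
a=viewer.camera("scene")[120:220,215:345,::-1];b=viewer.camera("top")[180:280,190:310,::-1]
cv2.imwrite("pics/g2.png",cv2.resize(np.hstack([cv2.convertScaleAbs(a,alpha=1.5),b]),None,fx=3.2,fy=3.2,interpolation=cv2.INTER_CUBIC))
E
```

```text
8.325 [0.4893 0.0611 0.1701] F [-0.4 -0.   0.3] Ftool [-0.1 -0.4 -0.3] T [-0.03 -0.01  0.03] w 0.599 yaw 74.4 q7 -0.64
[[ 0.269  0.963 -0.003]
 [ 0.963 -0.269  0.   ]
 [-0.001 -0.003 -1.   ]]
```

View pics/g2.png

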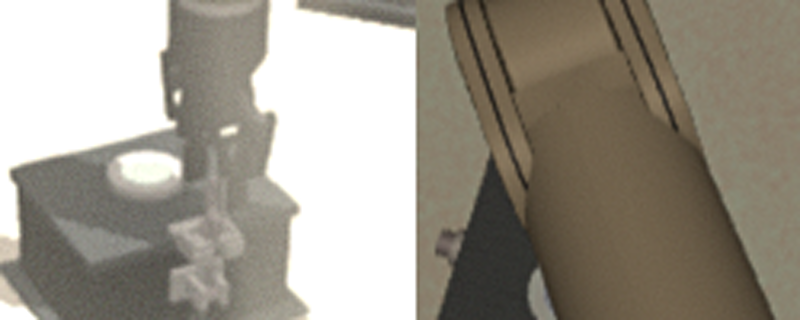

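The fingers straddle the upright shank, with tool +y along chamber +x. Next I push outward and check whether the nut catches.

{"op": "play_rows", "data": {
  "plan": [0, 0, 0, 0, 0.01, 0, 0.6, 0, 0, 0, 0, 0.018, 0, 0.6, 0, 0, 0, 0, 0.021, 0, 0.6, 0, 0, 0, 0, 0.023, 0, 0.6, 0, 0, 0, 0, 0.025, 0, 0.6, 0, 0, 0, 0, 0.027, 0, 0.6, 0, 0, 0, 0, 0.028, 0, 0.6, 0, 0, 0, 0, 0.028, 0, 0.6]
}}

```text
clock: 9.43
position: [0.5175, 0.0536, 0.172]
ee_rot: [0.797, 0.604, 0.0, 0.0]
ft_force: [-1.2, -1.3, 0.3]
grip_width: 0.6
grasp_force: 0.6
```

```bash
python3 s.py
```

```text
9.425 [0.5175 0.0536 0.172 ] F [-1.2 -1.3  0.3] Ftool [-1.6 -0.8 -0.3] T [-0.02  0.3   0.05] w 0.6 yaw 74.3 q7 -0.66
[[ 0.27   0.963  0.   ]
 [ 0.963 -0.27  -0.   ]
 [-0.     0.    -1.   ]]
```

{"op": "play_rows", "data": {
  "plan": [0, 0, 0, 0, 0.002, 0, 0.6, 0, 0, 0, 0, 0.004, 0, 0.6, 0, 0, 0, 0, 0.006, 0, 0.6, 0, 0, 0, 0, 0.007, 0, 0.6, 0, 0, 0, 0, 0.008, 0, 0.6, 0, 0, 0, 0, 0.008, 0, 0.6]
}}

```text
clock: 10.18
position: [0.5253, 0.0515, 0.172]
ee_rot: [0.797, 0.604, 0.0, 0.0]
ft_force: [-2.0, 0.6, -0.3]
grip_width: 0.604
grasp_force: 0.6
```

```bash
python3 s.py; python3 - <<'E'
from h import *
a=viewer.camera("scene")[120:220,235:365,::-1];b=viewer.camera("top")[180:280,190:310,::-1]
cv2.imwrite("pics/g3.png",cv2.resize(cv2.convertScaleAbs(a,alpha=1.5),None,fx=6,fy=6,interpolation=cv2.INTER_CUBIC))
E
```

```text
10.175 [0.5253 0.0515 0.172 ] F [-2.   0.6 -0.3] Ftool [ 0.  -2.1  0.3] T [0.01 0.35 0.03] w 0.604 yaw 74.3 q7 -0.66
[[ 0.27   0.963  0.   ]
 [ 0.963 -0.27   0.   ]
 [ 0.     0.    -1.   ]]
```

View pics/g3.png

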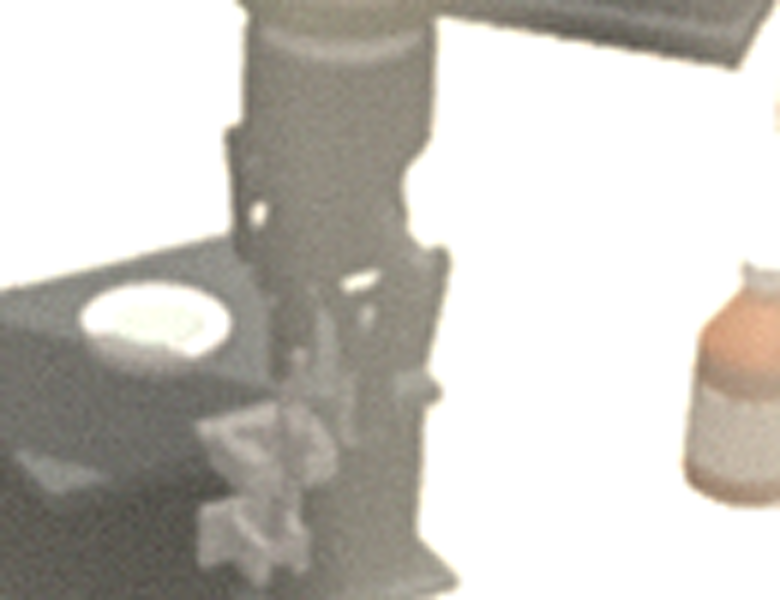

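The picture shows the bolt tilting out past the lug at only about 2 N, so the foot is clear and nothing catches. Continuing along the arc to about 1.0 rad.

{"op": "play_rows", "data": {
  "plan": [0, 0, 0, 0, 0.005, 0, 0.6, 0, 0, 0, 0, 0.01, 0, 0.6, 0, 0, 0, 0, 0.015, 0, 0.6, 0, 0, 0, 0, 0.022, 0.0012, 0.6, 0, 0, 0, 0, 0.029, 0.003, 0.6, 0, 0, 0, 0, 0.035, 0.0045, 0.6, 0, 0, 0, 0, 0.041, 0.0075, 0.6, 0, 0, 0, 0, 0.047, 0.011, 0.6, 0, 0, 0, 0, 0.053, 0.0145, 0.6, 0, 0, 0, 0, 0.058, 0.0185, 0.6, 0, 0, 0, 0, 0.063, 0.023, 0.6, 0, 0, 0, 0, 0.0685, 0.028, 0.6, 0, 0, 0, 0, 0.072, 0.032, 0.6, 0, 0, 0, 0, 0.075, 0.036, 0.6, 0, 0, 0, 0, 0.075, 0.036, 0.6]
}}

```text
clock: 12.15
position: [0.5977, 0.0311, 0.1358]
ee_rot: [0.797, 0.604, 0.0, 0.0]
ft_force: [-0.2, 0.4, -0.2]
grip_width: 0.6
grasp_force: 0.0
```

```bash
python3 s.py; python3 - <<'E'
from h import *
a=viewer.camera("scene")[140:240,235:365,::-1]
cv2.imwrite("pics/g4.png",cv2.resize(cv2.convertScaleAbs(a,alpha=1.5),None,fx=6,fy=6,interpolation=cv2.INTER_CUBIC))
E
```

```text
12.15 [0.5977 0.0311 0.1358] F [-0.2  0.4 -0.2] Ftool [ 0.3 -0.3  0.2] T [-0.01 -0.01  0.01] w 0.6 yaw 74.3 q7 -0.69
[[ 0.27   0.963  0.   ]
 [ 0.963 -0.27   0.   ]
 [ 0.     0.    -1.   ]]
```

View pics/g4.png

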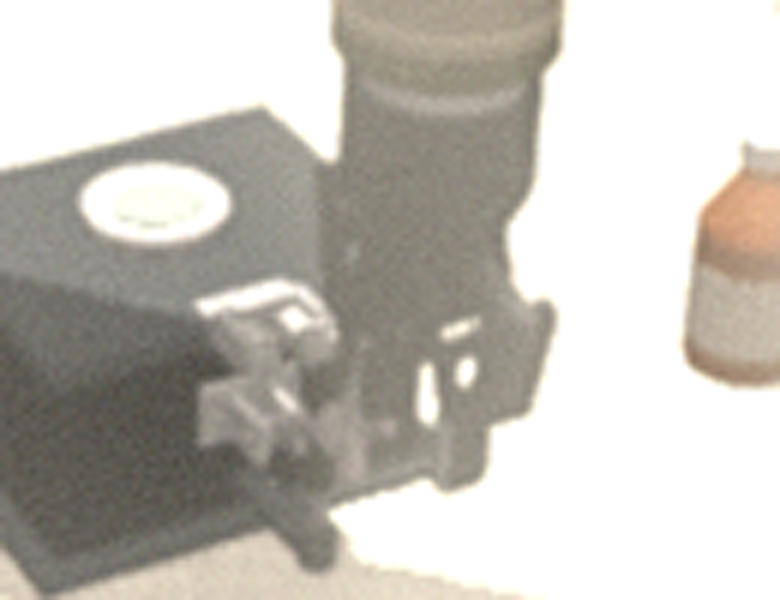

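```bash
python3 - <<'E'
from h import *
P=np.array([.4906,.0612,.065]);x=np.array([.961,-.277,0]);n=np.array([.277,.961,0])
for px in((380,425),(390,430),(330,560)):
    c,d=ray("scene",px[0]/6+235-.5,px[1]/6+140-.5);X=c+d*((P-c)@n)/(d@n);v=X-P;print(px,v@x,v[2],np.hypot(v@x,v[2]),np.arctan2(v@x,v[2]))
E
```

```text
(380, 425) 0.08573682037295229 0.05664665186151735 0.10276013592236939 0.9869331586512762
(390, 430) 0.0932905167979821 0.0588679222135981 0.1103111634884739 1.0078817214616325
(330, 560) 0.05280328640587817 -0.036358065293232655 0.06411003016009403 2.1738009771666493
```

The tip measures r≈0.11 m and θ≈1.0 rad, as planned. Now I creep down and watch the force.

{"op": "play_rows", "data": {
  "plan": [0, 0, 0, 0, 0.002, 0.002, 0.6, 0, 0, 0, 0, 0.0035, 0.004, 0.6, 0, 0, 0, 0, 0.0055, 0.006, 0.6, 0, 0, 0, 0, 0.007, 0.008, 0.6, 0, 0, 0, 0, 0.007, 0.008, 0.6]
}}

```text
clock: 12.82
position: [0.6042, 0.0293, 0.1278]
ee_rot: [0.797, 0.604, 0.0, -0.0]
ft_force: [-0.0, 0.3, 0.5]
grip_width: 0.597
grasp_force: 0.1
```

```bash
python3 s.py
```

```text
12.825 [0.6042 0.0293 0.1278] F [-0.   0.3  0.5] Ftool [ 0.3 -0.1 -0.5] T [0.01 0.07 0.04] w 0.597 yaw 74.3 q7 -0.69
[[ 0.27   0.963  0.   ]
 [ 0.963 -0.27   0.   ]
 [ 0.     0.    -1.   ]]
```

{"op": "play_rows", "data": {
  "plan": [0, 0, 0, 0, 0.001, 0.0015, 0.6, 0, 0, 0, 0, 0.0015, 0.003, 0.6, 0, 0, 0, 0, 0.002, 0.004, 0.6, 0, 0, 0, 0, 0.002, 0.004, 0.6]
}}

```text
clock: 13.32
position: [0.6061, 0.0287, 0.124]
ee_rot: [0.797, 0.604, 0.0, 0.0]
ft_force: [-1.1, 0.2, 0.9]
grip_width: 0.601
grasp_force: 0.3
```

```bash
python3 s.py
```

```text
13.325 [0.6061 0.0287 0.124 ] F [-1.1  0.2  0.9] Ftool [-0.1 -1.1 -0.9] T [-0.01  0.01 -0.04] w 0.601 yaw 74.3 q7 -0.69
[[ 0.27   0.963  0.   ]
 [ 0.963 -0.27  -0.   ]
 [-0.     0.    -1.   ]]
```

{"op": "play_rows", "data": {
  "plan": [0, 0, 0, 0, 0.0005, 0.001, 0.6, 0, 0, 0, 0, 0.001, 0.002, 0.6, 0, 0, 0, 0, 0.0013, 0.003, 0.6, 0, 0, 0, 0, 0.0013, 0.003, 0.6]
}}

```text
clock: 13.82
position: [0.6073, 0.0285, 0.1209]
ee_rot: [0.797, 0.604, -0.0, 0.0]
ft_force: [-0.3, 0.0, 1.1]
grip_width: 0.599
grasp_force: 0.3
```

{"op": "play_rows", "data": {
  "plan": [0, 0, 0, 0, 0.0005, 0.001, 0.6, 0, 0, 0, 0, 0.001, 0.002, 0.6, 0, 0, 0, 0, 0.0013, 0.003, 0.6, 0, 0, 0, 0, 0.0013, 0.003, 0.6]
}}

```text
clock: 14.32
position: [0.6086, 0.0281, 0.1179]
ee_rot: [0.797, 0.604, -0.0, 0.0]
ft_force: [0.0, 0.0, 1.0]
grip_width: 0.597
grasp_force: 0.3
```

{"op": "play_rows", "data": {
  "plan": [0, 0, 0, 0, 0.0005, 0.001, 0.6, 0, 0, 0, 0, 0.0008, 0.002, 0.6, 0, 0, 0, 0, 0.001, 0.003, 0.6, 0, 0, 0, 0, 0.001, 0.003, 0.6]
}}

```text
clock: 14.82
position: [0.6095, 0.0278, 0.1149]
ee_rot: [0.797, 0.604, -0.0, 0.0]
ft_force: [-0.3, -0.3, 0.0]
grip_width: 0.599
grasp_force: 0.3
```

{"op": "play_rows", "data": {
  "plan": [0, 0, 0, 0, 0.0005, 0.001, 0.6, 0, 0, 0, 0, 0.0008, 0.002, 0.6, 0, 0, 0, 0, 0.001, 0.003, 0.6, 0, 0, 0, 0, 0.001, 0.003, 0.6]
}}

```text
clock: 15.32
position: [0.6105, 0.0275, 0.1119]
ee_rot: [0.797, 0.604, -0.0, 0.0]
ft_force: [0.4, -0.9, 0.9]
grip_width: 0.599
grasp_force: 0.3
```

{"op": "play_rows", "data": {
  "plan": [0, 0, 0, 0, 0.0004, 0.001, 0.6, 0, 0, 0, 0, 0.0007, 0.002, 0.6, 0, 0, 0, 0, 0.0008, 0.003, 0.6, 0, 0, 0, 0, 0.0008, 0.003, 0.6]
}}

```text
clock: 15.82
position: [0.6112, 0.0273, 0.1089]
ee_rot: [0.797, 0.604, -0.0, 0.0]
ft_force: [0.4, 0.0, 0.5]
grip_width: 0.602
grasp_force: 0.3
```

{"op": "play_rows", "data": {
  "plan": [0, 0, 0, 0, 0.0004, 0.001, 0.6, 0, 0, 0, 0, 0.0007, 0.002, 0.6, 0, 0, 0, 0, 0.0008, 0.003, 0.6, 0, 0, 0, 0, 0.0008, 0.003, 0.6]
}}

```text
clock: 16.32
position: [0.612, 0.0271, 0.1059]
ee_rot: [0.797, 0.604, -0.0, 0.0]
ft_force: [-0.2, 0.3, 1.1]
grip_width: 0.599
grasp_force: 0.3
```

```bash
python3 s.py; python3 - <<'E'
from h import *
a=viewer.camera("scene")[140:240,235:365,::-1]
cv2.imwrite("pics/g5.png",cv2.resize(cv2.convertScaleAbs(a,alpha=1.5),None,fx=6,fy=6,interpolation=cv2.INTER_CUBIC))
E
```

```text
16.325 [0.612  0.0271 0.1059] F [-0.2  0.3  1.1] Ftool [ 0.2 -0.3 -1.1] T [ 0.02 -0.05  0.03] w 0.599 yaw 74.3 q7 -0.7
[[ 0.27   0.963 -0.   ]
 [ 0.963 -0.27  -0.   ]
 [-0.    -0.    -1.   ]]
```

View pics/g5.png

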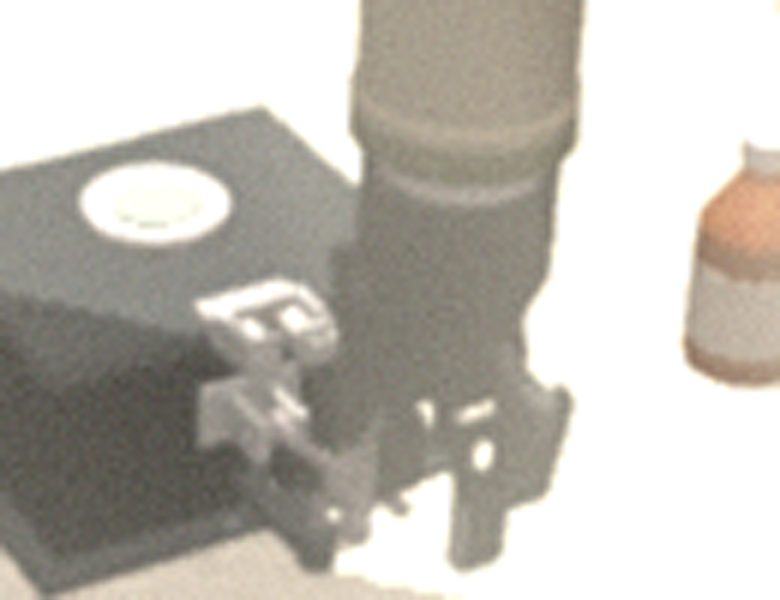

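The bolt lies low with its tip near (403,507), under the finger, and the buffer has not been felt yet. I continue in small steps.

{"op": "play_rows", "data": {
  "plan": [0, 0, 0, 0, 0.0003, 0.001, 0.6, 0, 0, 0, 0, 0.0006, 0.002, 0.6, 0, 0, 0, 0, 0.0008, 0.003, 0.6, 0, 0, 0, 0, 0.0008, 0.003, 0.6]
}}

```text
clock: 16.88
position: [0.6128, 0.0269, 0.1029]
ee_rot: [0.797, 0.604, -0.0, 0.0]
ft_force: [0.5, -0.5, 1.2]
grip_width: 0.603
grasp_force: 0.2
```

{"op": "play_rows", "data": {
  "plan": [0, 0, 0, 0, 0.0003, 0.001, 0.6, 0, 0, 0, 0, 0.0005, 0.002, 0.6, 0, 0, 0, 0, 0.0005, 0.002, 0.6]
}}

```text
clock: 17.25
position: [0.6133, 0.0267, 0.1009]
ee_rot: [0.797, 0.604, -0.0, 0.0]
ft_force: [-1.1, -0.1, 0.9]
grip_width: 0.598
grasp_force: 0.3
```

{"op": "play_rows", "data": {
  "plan": [0, 0, 0, 0, 0.0002, 0.001, 0.6, 0, 0, 0, 0, 0.0004, 0.002, 0.6, 0, 0, 0, 0, 0.0004, 0.002, 0.6]
}}

```text
clock: 17.62
position: [0.6137, 0.0266, 0.099]
ee_rot: [0.797, 0.604, 0.0, 0.0]
ft_force: [0.5, 0.6, 1.8]
grip_width: 0.596
grasp_force: 0.6
```

{"op": "play_rows", "data": {
  "plan": [0, 0, 0, 0, 0.0002, 0.001, 0.6, 0, 0, 0, 0, 0.0004, 0.002, 0.6, 0, 0, 0, 0, 0.0004, 0.002, 0.6]
}}

```text
clock: 18.0
position: [0.6141, 0.0265, 0.097]
ee_rot: [0.797, 0.604, 0.0, 0.0]
ft_force: [0.3, -0.2, 1.6]
grip_width: 0.601
grasp_force: 0.9
```

```bash
python3 - <<'E'
from h import *
P=np.array([.4906,.0612,.065]);x=np.array([.961,-.277,0]);n=np.array([.277,.961,0])
for px in((403,507),):
    c,d=ray("scene",px[0]/6+235-.5,px[1]/6+140-.5);X=c+d*((P-c)@n)/(d@n);v=X-P;print(px,v@x,v[2],np.hypot(v@x,v[2]),np.arctan2(v@x,v[2]))
E
```

```text
(403, 507) 0.10635099695854397 0.02817513355870699 0.11001987413702674 1.3118198355853885
```

The force is starting to rise, so the buffer has been reached. I'll press a bit more.

{"op": "play_rows", "data": {
  "plan": [0, 0, 0, 0, 0.0001, 0.0007, 0.6, 0, 0, 0, 0, 0.0002, 0.0015, 0.6, 0, 0, 0, 0, 0.0002, 0.0015, 0.6]
}}

```text
clock: 18.38
position: [0.6143, 0.0265, 0.0955]
ee_rot: [0.797, 0.604, 0.0, 0.0]
ft_force: [1.3, -1.5, 2.7]
grip_width: 0.599
grasp_force: 1.2
```

{"op": "play_rows", "data": {
  "plan": [0, 0, 0, 0, 0, 0, 0.6]
}}

```text
clock: 18.5
position: [0.6143, 0.0265, 0.0956]
ee_rot: [0.797, 0.604, 0.0, 0.0]
ft_force: [0.5, -0.8, 3.6]
grip_width: 0.601
grasp_force: 1.2
```

{"op": "play_rows", "data": {
  "plan": [0, 0, 0, 0, 0, 0, 0.6]
}}

```text
clock: 18.62
position: [0.6143, 0.0265, 0.0955]
ee_rot: [0.797, 0.604, 0.0, 0.0]
ft_force: [1.9, -1.1, 2.5]
grip_width: 0.599
grasp_force: 1.2
```

About 3 N at the tip against 1.2 N free means roughly 4–5 N on the buffer. Next I lift straight off and check.

{"op": "play_rows", "data": {
  "plan": [0, 0, 0, 0, 0, -0.002, 0.6, 0, 0, 0, 0, 0, -0.006, 0.6, 0, 0, 0, 0, 0, -0.015, 0.6, 0, 0, 0, 0, 0, -0.04, 0.6, 0, 0, 0, 0, 0, -0.09, 0.6, 0, 0, 0, 0, 0, -0.14, 0.6, 0, 0, 0, 0, 0, -0.16, 0.6, 0, 0, 0, 0, 0, -0.16, 0.6]
}}

```text
clock: 19.62
position: [0.6147, 0.0268, 0.2569]
ee_rot: [0.797, 0.604, 0.001, 0.001]
ft_force: [0.1, 0.2, -0.3]
grip_width: 0.605
grasp_force: 0.0
```

```bash
python3 s.py; python3 - <<'E'
from h import *
a=viewer.camera("scene")[140:240,235:365,::-1]
cv2.imwrite("pics/g6.png",cv2.resize(cv2.convertScaleAbs(a,alpha=1.5),None,fx=6,fy=6,interpolation=cv2.INTER_CUBIC))
E
```

```text
19.625 [0.6147 0.0268 0.2569] F [ 0.1  0.2 -0.3] Ftool [0.3 0.1 0.3] T [ 0.03  0.01 -0.02] w 0.605 yaw 74.4 q7 -0.63
[[ 0.27   0.963  0.002]
 [ 0.963 -0.27  -0.   ]
 [ 0.     0.002 -1.   ]]
```

View pics/g6.png

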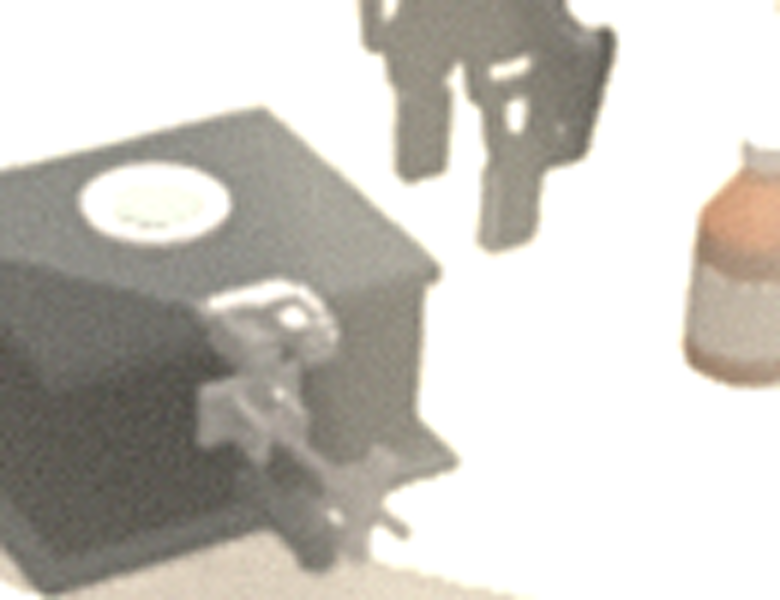

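The bolt lies at rest near (405,532), about 1.38 rad, against the buffer, and the gripper is well clear. Handing in.

```bash
python3 -c "
from workcell import manip
print(manip.hand_in())"
```

```text
the job is handed in; nothing more can be done
None
```

The job is handed in, but no verdict came back: the nut was unscrewed about 2.65 rad and the eyebolt swung out to about 1.38 rad, pressed onto its buffer with an estimated 4–5 N before I let go, and left lying there with the robot clear.

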